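Sort finished mould parts into the sample trays

ROBOT

A 6-joint arm with a two-finger parallel gripper is mounted at the origin on a cart in front of the work surface, level with it; the furniture and walls round the work are solid. World frame = base frame: x ahead of the robot, y to its left, z up, the work surface at z = 0. Lengths are in m, angles in degrees, forces in N, time in s.
With the tool pointing down it reaches from about 0.35 to 0.875 m from the base axis. Payload 4.2 kg.
Tool frame: the origin (TCP) lies on the centre line of the jaws, within the pads' length; the fingertips stand 19 mm ahead of it and the grasp point (between the pads) is the TCP; z points along the fingers, y is the line along which they close (so a half turn about z gives the same grasp; the last joint's range is limited). The gripper opens to 87 mm and grips with 3 to 60 N. Pads are 19 mm wide; open, the fingers measure 117 mm over their backs; the gripper's body (75 mm by 190 mm) begins 51 mm behind the grasp point.
Start: joints at [87.009, 22.042, 0.453, 0, -68.411, -14.817], TCP at [0.191, 0.595, 0.242] pointing down, gripper open.
Joint ranges: [-179.83, 179.83], [-69.29, 118.12], [-61.27, 80.66], [-181.25, 117.63], [-171.15, -9.14], [-177.46, 177.46]. Speed limits (degrees/s): [159.86, 159.86, 180, 180, 180, 180].

INTERFACE

Orientations are given as a 3x3 rotation matrix whose columns are the frame's x, y, z axes.
In Python, from station import sense, capture, finish_job, search_frame, masks_of gives the robot as it stands.
- The arm moves only by the tool drive_tool, never from a script. Its argument "rows" is a list of rows, each a list of 7 numbers: the opening in per cent of the stroke, from 0 (shut) to 100 (fully open), then the shift along the world's x, y, z in mm, then the turn, a rotation vector about the world's x, y, z in rad. In form: [[fingers, dx, dy, dz, wx, wy, wz], ...]. A call has 1 to 5 rows; each row shifts and turns the commanded pose from where the row before left it; what a row does not reach is not made up. A row lasts 1/12 s, in which the tool goes at most 41.7 mm and 7.16 degrees, less where a joint would pass 70% of its speed; a pose out of reach is approached as far as the arm can. A call is refused whole if a number of a shift passes 41.7 or a number of a turn 0.125, either way. A call with a gripper value outside its range is refused whole. The fingers move at their own pace and stop on an object; the grip force is fixed at half the most. Time passes only in rows, so rows that do not move let the fingers close. It gives the time, the measured TCP pose, the force, the opening and the grip force at its end, in the units of the state.
- sense(): the state, without advancing time (a new reading comes with each control period).
- capture(name): name is "scene" or "side" or "wrist"; returns a dict with "frame" (384x512x3 uint8, red, green, blue), "z_map" (384x512 float32, m along the optical axis (not along the pixel's ray), 0 where there is no reading), "fx", "fy", "cx", "cy" (pixels), "distortion" ([k1, k2, p1, p2, k3] as OpenCV has them; the pictures are not rectified), "R" (3x3) and "t" (3): a world point X has camera coordinates R X + t; the wrist camera has in their place "T_tool_cam" (4x4, takes a point from camera to tool coordinates, whose origin is the TCP and whose axes are the flange's). Camera axes: x right, y down, z forward; pixel columns grow to the right and rows downward; lengths in m; the calibration is good to about 2 mm. A picture is of the moment at which its call begins: read the wrist's pose just before it.
- finish_job(): hands the job in; it is judged then, once.
Trained networks look in a picture, given as the dict that the camera call returned (one of the last four; its "shot" number tells which), for a name from the list of things; names that differ only in an ending like _2 or _b are one class to them, and where a whole thing is asked for, a point or a joint stands for the part that bears it (a point fixed in the world has none). Each returns a list of dicts, best first, with "p" (0 to 1); they miss things now and then, are a little off and sometimes report something else, mostly with a low value. They report only what shows in the picture. A call takes as long as a camera call. They do not tell look-alikes from the thing itself.
- search_frame(label, picture): "xy" ([column, row] in pixels, amid what is visible of it).
- masks_of(label, picture): "region" (384x512 bool, what is visible of it) and "xy" ([column, row] in pixels, amid what is visible of it).
The state is a dict: "time_s": time; "joints": joint angles; "joint_velocities": joint speeds; "effort": joint torques, N m; "tcp_pos": TCP position; "ee_rot": TCP orientation; "wrist_force": force on the tool from outside, world axes, zero at the start; "moment": the same for the moment, N m; "gripper_width": opening from 0.0 (shut) to 1.0 (fully open); "gripper_force": force on a finger pad.
Only numpy, scipy, OpenCV 4.12 (cv2) and the standard library are available. Lean on these libraries where they do the work, as an engineer would, in place of code of your own. Each camera call takes 0.05 s, during which the arm holds its last target. There are 200 camera calls.

TASK

Sort the four loose metal parts on the bench (two electrode holders, a mould insert and a guide bush) into the three sorting trays: each tray has a sample part screwed down at one end, and each loose part goes into the tray whose sample is of its own kind, set down upright on the tray's floor. Leave the eyepiece, the felt bob and the tin where they stand.

Things in the scene. Friction and masses are not known exactly. Their poses are not given: they have to be found in the camera images.
- holder_short_mid (a point): Centre (24 mm above its underside) of the shorter loose electrode holder: pale, almost white bare aluminium, 46 x 46 mm square foot, 20 mm high, sides along its x and y axes, carrying a round spigot of 34 mm diameter, 28 mm high; 48 mm in all. About 0.18 kg. z axis up.
- holder_tall_mid (a point): Centre (30 mm above its underside) of the taller loose electrode holder: as the other, but its square foot is 32 mm high and the whole 60 mm; spigot likewise 34 mm in diameter, 28 mm high.
- insert_mid (a point): Centre (18 mm above its underside) of the loose mould insert: pale, almost white bare aluminium, 36 x 36 mm square foot, 16 mm high, sides along its x and y axes, with a square-cornered boss on it, 28 mm (x) by 20 mm (y), 20 mm high, set 4 mm off-centre towards -y; 36 mm in all; small dark hole in the top. About 0.09 kg.
- bush_mid (a point): Centre (42 mm above its underside) of the loose guide bush: plain grey steel cylinder standing on end, 36 mm in diameter, 84 mm high, about 0.48 kg.
- tray_holder: Fixed dark sheet-metal sorting tray, 170 x 120 mm, walls 14 mm high and 3 mm thick, floor 3 mm thick. Origin: centre of the underside; its x axis runs along the 170 mm length towards the end where an electrode holder (square foot, round spigot, 54 mm high) is screwed down as the sample (centred 52 mm from the origin along +x). The rest of the floor, from x = -82 to about +25 mm and y = -57 to +57 mm, is empty. The three trays are alike but for their samples.
- tray_insert: Fixed dark sheet-metal sorting tray, 170 x 120 mm, walls 14 mm high and 3 mm thick, floor 3 mm thick. Origin: centre of the underside; its x axis runs along the 170 mm length towards the end where a mould insert (34 x 42 mm foot, square-cornered boss, 22 mm high) is screwed down as the sample (centred 52 mm from the origin along +x). The rest of the floor, from x = -82 to about +25 mm and y = -57 to +57 mm, is empty. The three trays are alike but for their samples.
- tray_bush: Fixed dark sheet-metal sorting tray, 170 x 120 mm, walls 14 mm high and 3 mm thick, floor 3 mm thick. Origin: centre of the underside; its x axis runs along the 170 mm length towards the end where a guide bush (upright cylinder, 36 mm in diameter, 88 mm high) is screwed down as the sample (centred 52 mm from the origin along +x). The rest of the floor, from x = -82 to about +25 mm and y = -57 to +57 mm, is empty. The three trays are alike but for their samples.
- eyepiece_loose_mid (a point): Bystander: centre (31 mm up) of a black microscope eyepiece standing on end, 47 mm in diameter, 63 mm high, loose; it stands among the parts and stays where it is.
- felt_bob_mid (a point): Bystander: centre (26 mm up) of a cream felt polishing bob with a thin upright shank, 22 mm in diameter, 52 mm high, loose; it stays where it is.
- tin_mid (a point): Bystander: centre (23 mm up) of an open tin, 76 mm in diameter, 46 mm high, loose; it stays where it is.
Things that resemble listed ones, but are neither listed nor needed, are in the scene too. Leave any pink look-alike of the part that bears holder_short_mid alone.

How it is judged (in metres and radians):
At the end, for the whole second after the job is handed in: Each loose part stands in the tray with the sample of its kind: its centre between the walls (-80 to +50 mm along the tray from its middle, 55 mm either side), on the floor to 5 mm, upright to 0.12 rad, at rest; the eyepiece, felt bob and tin never moved over 30 mm (x of holder_short_mid in the frame of tray_holder between -0.08 and 0.05 m and y of holder_short_mid in the frame of tray_holder between -0.055 and 0.055 m and z of holder_short_mid in the frame of tray_holder between 0.022 and 0.032 m and angle between each of holder_short_mid, holder_tall_mid, insert_mid, bush_mid's own z axis and vertical below 0.12 rad and linear speed of each of holder_short, holder_tall, insert, bush below 0.02 m/s and angular speed of each of holder_short, holder_tall, insert, bush below 0.2 rad/s and x of holder_tall_mid in the frame of tray_holder between -0.08 and 0.05 m and y of holder_tall_mid in the frame of tray_holder between -0.055 and 0.055 m and z of holder_tall_mid in the frame of tray_holder between 0.028 and 0.038 m and x of insert_mid in the frame of tray_insert between -0.08 and 0.05 m and y of insert_mid in the frame of tray_insert between -0.055 and 0.055 m and z of insert_mid in the frame of tray_insert between 0.016 and 0.026 m and x of bush_mid in the frame of tray_bush between -0.08 and 0.05 m and y of bush_mid in the frame of tray_bush between -0.055 and 0.055 m and z of bush_mid in the frame of tray_bush between 0.04 and 0.05 m); the robot touches nothing.
It fails at once if the eyepiece is moved by more than 30 mm (distance of eyepiece_loose_mid from where it was at the start of the episode above 0.03 m).
It fails at once if the felt bob is moved by more than 30 mm (distance of felt_bob_mid from where it was at the start of the episode above 0.03 m).
It fails at once if the tin is moved by more than 30 mm (distance of tin_mid from where it was at the start of the episode above 0.03 m).
It also fails if it takes over 99 s, if anything falls off the work surface, if the arm or the gripper's body presses on something with over 40 N, if the wrist force passes 120 N, or if a joint passes its speed limit or range.

## Working session

There is one attempt and no reset: what is moved stays moved. The work goes in short steps, Python scripts to look and compute and a tool call to move; the robot and the scene stay as the last step left them, time stands still between calls to the robot, and variables do not carry over. Pictures are saved under pics/ and viewed, at most 14 in all, crops included, and the job is handed in when it is done.

Besides the shell and the picture viewer there is one more tool, called after ">>>" by a JSON object that holds its "api" and its "payload". drive_tool: Moves the arm, as the interface text tells. Its arguments: {"type":"object","properties":{"rows":{"type":"array"}},"required":["rows"]}

```bash
mkdir -p pics; cat > h.py <<'E'
import numpy as np,cv2
from station import sense,capture,finish_job,search_frame,masks_of
def K(c): return np.array([[c['fx'],0,c['cx']],[0,c['fy'],c['cy']],[0,0,1.]])
def ext(c):
    if 'R' in c: return np.array(c['R']),np.array(c['t'])
    s=c['state'];T=np.array(c['T_tool_cam']);R=np.array(s['ee_rot'])
    Rw=R@T[:3,:3];tw=R@T[:3,3]+np.array(s['tcp_pos']);return Rw.T,-Rw.T@tw
def shot(n):
    s=sense();c=capture(n);c['state']=s;return c
def save(c,n): cv2.imwrite('pics/'+n,np.ascontiguousarray(c['frame'][:,:,::-1]))
def world(c):
    h,w=c['z_map'].shape;u,v=np.meshgrid(np.arange(w),np.arange(h))
    p=cv2.undistortPoints(np.stack([u,v],-1).reshape(-1,1,2).astype(float),K(c),np.array(c['distortion'])).reshape(h,w,2)
    z=c['z_map'];P=np.dstack([p[...,0]*z,p[...,1]*z,z]);R,t=ext(c)
    X=(P-t)@R;X[z==0]=np.nan;return X
E
python3 - <<'E'
from h import *
s=sense();print(s['tcp_pos'],np.round(s['ee_rot'],3).tolist(),s['time_s'])
for n in['scene','side','wrist']:
    c=shot(n);save(c,n+'0.png');X=world(c)
    print(n,-ext(c)[0].T@ext(c)[1])
    for l in['holder_short_mid','holder_tall_mid','insert_mid','bush_mid','tray_holder','tray_insert','tray_bush','eyepiece_loose_mid','felt_bob_mid','tin_mid']:
        for m in masks_of(l,c):
            if m['p']<.2: continue
            r=m['region'];Y=X[r];Y=Y[~np.isnan(Y[:,0])]
            if len(Y)==0: print(l,m['xy'],'nodepth');continue
            print(l,round(m['p'],2),np.round(m['xy']).tolist(),r.sum(),'med',np.round(np.median(Y,0),3).tolist(),'lo',np.round(np.percentile(Y,3,axis=0),3).tolist(),'hi',np.round(np.percentile(Y,97,axis=0),3).tolist())
E
```

```text
[0.19095838 0.59451674 0.24046085] [[0.952, -0.306, -0.001], [-0.306, -0.952, -0.002], [0.0, 0.002, -1.0]] 0.0
scene [-0.0555877  -0.86381624  0.60700452]
holder_short_mid 0.63 [254.0, 248.0] 373 med [0.361, -0.19, 0.019] lo [0.346, -0.201, 0.003] hi [0.388, -0.165, 0.047]
holder_short_mid 0.56 [216.0, 188.0] 235 med [0.441, 0.159, 0.019] lo [0.424, 0.146, -0.001] hi [0.47, 0.181, 0.047]
holder_short_mid 0.48 [168.0, 158.0] 75 med [0.39, 0.452, 0.023] lo [0.376, 0.442, 0.008] hi [0.409, 0.47, 0.043]
holder_tall_mid 0.69 [244.0, 199.0] 329 med [0.454, 0.04, 0.029] lo [0.437, 0.026, 0.002] hi [0.484, 0.061, 0.059]
holder_tall_mid 0.56 [214.0, 186.0] 228 med [0.44, 0.16, 0.019] lo [0.423, 0.146, 0.0] hi [0.468, 0.186, 0.047]
insert_mid 0.66 [259.0, 182.0] 146 med [0.559, 0.116, 0.016] lo [0.543, 0.104, 0.002] hi [0.583, 0.136, 0.035]
bush_mid 0.72 [226.0, 157.0] 260 med [0.532, 0.258, 0.049] lo [0.521, 0.25, 0.001] hi [0.551, 0.279, 0.084]
tray_holder 0.88 [322.0, 230.0] 2025 med [0.575, -0.201, 0.003] lo [0.488, -0.264, -0.0] hi [0.658, -0.132, 0.045]
tray_insert 0.78 [296.0, 196.0] 14
[... 1618 characters left out ...]
5.0, 274.0] 1704 med [0.462, -0.403, 0.004] lo [0.372, -0.456, -0.002] hi [0.534, -0.329, 0.088]
eyepiece_loose_mid 0.65 [224.0, 171.0] 147 med [0.453, 0.299, 0.033] lo [0.435, 0.284, 0.0] hi [0.474, 0.335, 0.061]
felt_bob_mid 0.39 [243.0, 225.0] 32 med [0.444, -0.098, 0.011] lo [0.436, -0.107, -0.0] hi [0.454, -0.093, 0.023]
tin_mid 0.61 [238.0, 160.0] 187 med [0.532, 0.383, 0.04] lo [0.507, 0.351, -0.001] hi [0.58, 0.522, 0.049]
wrist [0.25479117 0.57516931 0.38583515]
holder_short_mid 0.55 [385.0, 3.0] 93 med [0.345, 0.375, 0.011] lo [0.344, 0.359, 0.002] hi [0.353, 0.378, 0.021]
holder_short_mid 0.51 [294.0, 0.0] 97 med [0.377, 0.48, 0.008] lo [0.375, 0.465, 0.0] hi [0.383, 0.485, 0.021]
```

```bash
python3 - <<'E'
import cv2
a=cv2.imread('pics/scene0.png')[130:330,140:400];cv2.imwrite('pics/sc.png',cv2.resize(a,None,fx=3,fy=3,interpolation=2)[:600,:800])
a=cv2.imread('pics/side0.png')[140:300,180:330];cv2.imwrite('pics/si.png',cv2.resize(a,None,fx=3.7,fy=3.7,interpolation=2)[:600])
E
```

```text
(no output)
```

View pics/sc.png

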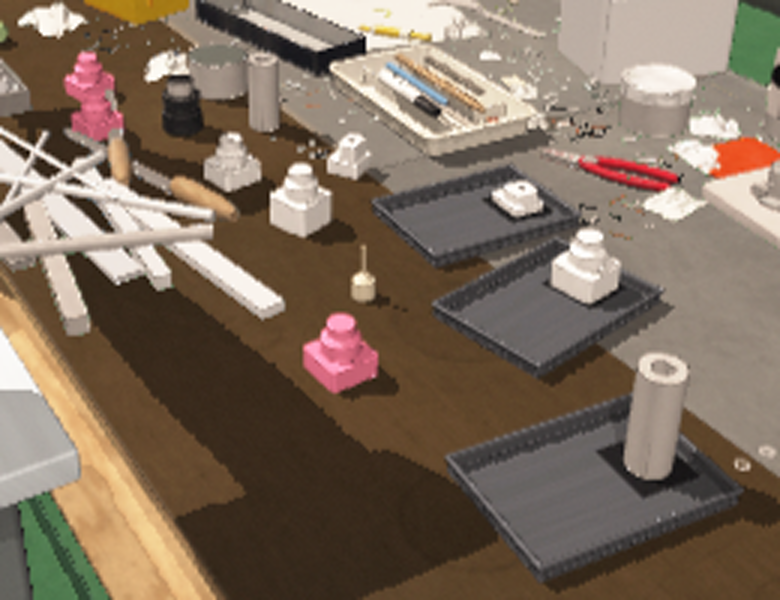

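View pics/si.png

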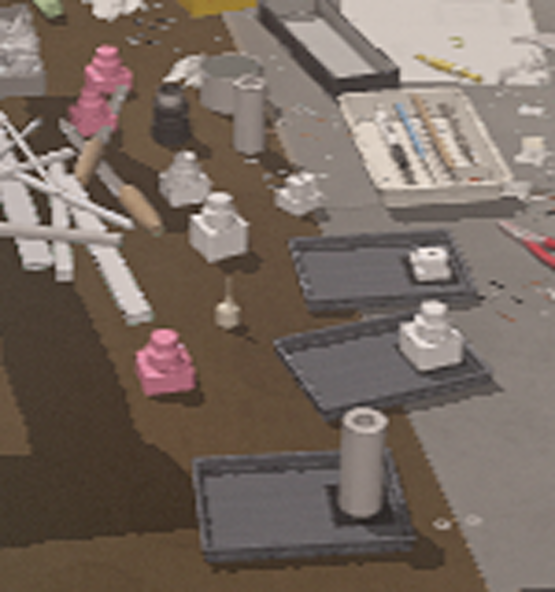

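Scene shows: holder-short candidates are the pale one at scene (216,188) and pink ones at scene (254,248), (168,158) and side (205,169). The pale aluminium one fits; the pinks are look-alikes. Tall holder (244,199), insert (259,182), bush (226,157), felt bob about (261,225), eyepiece (200,165). Trays: insert at (296,196), holder at (322,230), bush at (336,287). Next is a wrist view from above.

>>> {"api": "drive_tool", "payload": {"rows": [[100,16.7,-29,5,0,0,0],[100,16.7,-29,5,0,0,0],[100,16.7,-29,5,0,0,0],[100,16.7,-29,5,0,0,0],[100,16.7,-29,5,0,0,0]]}}

```text
time_s: 2.07
tcp_pos: [0.2751, 0.4486, 0.2668]
ee_rot: [[0.952, -0.305, 0.0], [-0.305, -0.952, 0.0], [0.0, -0.0, -1.0]]
wrist_force: [0.1, -0.3, -0.0]
gripper_width: 0.997
gripper_force: 0.0
```

>>> {"api": "drive_tool", "payload": {"rows": [[100,16.7,-29,5,0,0,0],[100,16.7,-29,5,0,0,0],[100,16.7,-29,5,0,0,0],[100,16.7,-29,5,0,0,0],[100,16.7,-29,5,0,0,0]]}}

```text
time_s: 2.48
tcp_pos: [0.3586, 0.3035, 0.2921]
ee_rot: [[0.952, -0.305, 0.0], [-0.305, -0.952, 0.001], [0.0, -0.001, -1.0]]
wrist_force: [-0.2, 0.4, -0.6]
gripper_width: 1.001
gripper_force: 0.0
```

>>> {"api": "drive_tool", "payload": {"rows": [[100,16.7,-29,5,0,0,0],[100,16.7,-29,5,0,0,0],[100,16.7,-29,5,0,0,0],[100,16.7,-29,5,0,0,0],[100,0,0,0,0,0,0]]}}

```text
time_s: 2.9
tcp_pos: [0.4268, 0.1855, 0.3129]
ee_rot: [[0.95, -0.311, 0.002], [-0.311, -0.95, 0.0], [0.002, -0.001, -1.0]]
wrist_force: [-0.2, 0.3, -0.7]
gripper_width: 0.999
gripper_force: 0.0
```

```bash
cat > m.py <<'E'
from h import *
import sys
def rects(X,r,slices):
    Y=X[r];Y=Y[~np.isnan(Y[:,0])]
    print('  top z',np.round(np.percentile(Y[:,2],[2,50,90,98]),4).tolist())
    for a,b in slices:
        Q=Y[(Y[:,2]>a)&(Y[:,2]<b)]
        if len(Q)<8: continue
        # drop stray points
        md=np.median(Q,0);Q=Q[np.linalg.norm(Q[:,:2]-md[:2],axis=1)<.06]
        (cx,cy),(w,h),an=cv2.minAreaRect((Q[:,:2]*1000).astype(np.float32))
        print('  slice',a,b,len(Q),'c',round(cx,1),round(cy,1),'wh',round(w,1),round(h,1),'ang',round(an,1))
S={'holder_short_mid':[(.012,.026),(.042,.055)],'holder_tall_mid':[(.022,.038),(.054,.066)],'insert_mid':[(.008,.022),(.031,.042)],'bush_mid':[(.079,.09)],'eyepiece_loose_mid':[(.03,.07)],'felt_bob_mid':[(.0,.06)],'tin_mid':[(.03,.05)]}
if __name__=='__main__':
    c=shot('wrist');save(c,sys.argv[1]);X=world(c)
    print(c['state']['tcp_pos'],'cam',-ext(c)[0].T@ext(c)[1],c['fx'],'corners',np.round(X[[5,5,-5,-5],[5,-5,5,-5]],3).tolist())
    for l in sys.argv[2:] or S:
        for m in masks_of(l,c):
            if m['p']<.3: continue
            print(l,round(m['p'],2),np.round(m['xy']).tolist(),m['region'].sum());
            if m['region'].sum()>20: rects(X,m['region'],S[l])
E
python3 m.py w1.png
```

```text
[0.42681689 0.18550913 0.31288996] cam [0.49006789 0.16526532 0.45730533] 268.8451473708843 corners [[0.797, 0.489, 0.002], [0.544, -0.289, 0.001], [nan, nan, nan], [0.408, 0.122, 0.407]]
holder_short_mid 0.96 [466.0, 128.0] 1062
  top z [0.0033, 0.022, 0.0489, 0.0499]
  slice 0.012 0.026 455 c 371.9 -174.6 wh 47.2 46.2 ang 1.4
  slice 0.042 0.055 220 c 372.2 -175.4 wh 23.7 23.0 ang 67.5
holder_short_mid 0.75 [175.0, 168.0] 750
  top z [0.0108, 0.048, 0.0637, 0.0649]
  slice 0.012 0.026 124 c 459.1 301.8 wh 43.6 20.0 ang 10.3
  slice 0.042 0.055 223 c 457.6 309.7 wh 40.5 33.0 ang 13.3
holder_short_mid 0.64 [256.0, 152.0] 819
  top z [0.0168, 0.0223, 0.0495, 0.0502]
  slice 0.012 0.026 424 c 449.4 173.8 wh 45.9 45.4 ang 9.3
  slice 0.042 0.055 199 c 449.3 174.1 wh 22.7 22.8 ang 72.6
holder_short_mid 0.61 [121.0, 219.0] 73
  top z [0.0039, 0.0115, 0.0196, 0.0214]
  slice 0.012 0.026 33 c 401.0 442.2 wh 21.1 3.1 ang 10.9
holder_short_mid 0.53 [162.0, 218.0] 73
  top z [0.0033, 0.0205, 0.0218, 0.0226]
  slice 0.012 0.026 57 c 376.6 352.7 wh 56.8 17.7 ang 60.6
holder_tall_mid 0.86 [326.0,
[... 545 characters left out ...]
02, 0.0042, 0.0152, 0.0171]
eyepiece_loose_mid 0.59 [173.0, 168.0] 793
  top z [0.0058, 0.0476, 0.0638, 0.0649]
  slice 0.03 0.07 609 c 457.6 311.1 wh 41.1 36.0 ang 19.4
felt_bob_mid 0.73 [410.0, 99.0] 191
  top z [0.003, 0.0201, 0.0239, 0.0359]
  slice 0.0 0.06 189 c 450.1 -95.4 wh 18.3 29.5 ang 16.5
felt_bob_mid 0.5 [103.0, 131.0] 2383
  top z [0.0047, 0.0459, 0.0472, 0.0479]
  slice 0.0 0.06 2363 c 545.6 395.9 wh 76.8 75.5 ang 69.1
tin_mid 0.59 [104.0, 132.0] 2398
  top z [0.0077, 0.0459, 0.0473, 0.0479]
  slice 0.03 0.05 2067 c 545.1 396.6 wh 76.6 74.5 ang 61.7
tin_mid 0.4 [173.0, 168.0] 818
  top z [0.0053, 0.0474, 0.0637, 0.0649]
  slice 0.03 0.05 264 c 457.1 312.3 wh 42.1 37.9 ang 9.7
```

View pics/w1.png

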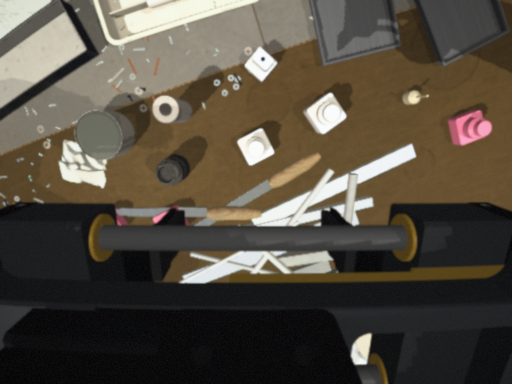

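The wrist view shows insert (261,64), tall holder (326,114), short holder (256,152) and bush (169,108). All heights agree with the text to 2 mm and the sizes match. The pink look-alike at (466,128) is left alone. Now the trays.

```bash
python3 - <<'E'
from h import *
A={}
for n in['scene','side','wrist']:
    c=shot(n);X=world(c)
    for l in['tray_holder','tray_insert','tray_bush']:
        for m in masks_of(l,c)[:1]:
            Y=X[m['region']];Y=Y[~np.isnan(Y[:,0])];q=Y[Y[:,2]<.02]
            md=np.median(q,0);q=q[np.linalg.norm(q[:,:2]-md[:2],axis=1)<.13]
            if n!='wrist':A.setdefault(l,[]).append(Y)
            s=Y[Y[:,2]>.024]
            print(n,l,round(m['p'],2),cv2.minAreaRect((q[:,:2]*1000).astype(np.float32)),'sample',np.round(np.median(s,0),3) if len(s) else '', 'floor z',np.round(np.percentile(q[:,2],[10,40,60,95]),4))
    if n=='wrist':
        for cx,cy in[(.449,.174),(.466,.054)]:
            d=np.hypot(X[...,0]-cx,X[...,1]-cy)
            for a in np.arange(.018,.064,.004):
                k=(X[...,2]>a)&(X[...,2]<a+.004)&(d<.04)
                if k.sum()>5: print(round(a,3),k.sum(),np.round(np.percentile(d[k],[50,95]),4))
E
```

```text
scene tray_holder 0.67 ((585.8065185546875, -184.26492309570312), (204.6387481689453, 146.0998077392578), 9.903000831604004) sample [ 0.616 -0.196  0.035] floor z [0.0006 0.0022 0.0034 0.0147]
scene tray_insert 0.94 ((616.2703857421875, -20.559104919433594), (154.4536590576172, 176.81976318359375), 87.2306137084961) sample [ 0.67  -0.041  0.024] floor z [0.0005 0.0024 0.004  0.0143]
scene tray_bush 0.9 ((458.3671569824219, -383.6568603515625), (143.1253662109375, 190.0352325439453), 83.71136474609375) sample [ 0.491 -0.405  0.066] floor z [0.0009 0.0023 0.0033 0.0148]
side tray_holder 0.71 ((579.9048461914062, -187.39910888671875), (189.03614807128906, 149.41445922851562), 11.598611831665039) sample [ 0.622 -0.199  0.036] floor z [-0.0005  0.003   0.0048  0.0155]
side tray_insert 0.89 ((617.4871215820312, -33.68946838378906), (136.58990478515625, 175.732177734375), 88.61492156982422) sample [ 0.666 -0.047  0.026] floor z [-0.0005  0.0028  0.005   0.0151]
side tray_bush 0.61 ((455.6983642578125, -382.37939453125), (150.21112060546875, 178.8782501220703), 84.58745574951172) sample [ 0.
[... 338 characters left out ...]
92602539) sample  floor z [0.0029 0.0039 0.0044 0.0163]
wrist tray_bush 0.67 ((579.032470703125, -33.763587951660156), (134.3809051513672, 95.99211120605469), 86.10523223876953) sample  floor z [0.0028 0.0039 0.0044 0.0164]
0.018 374 [0.0222 0.0284]
0.022 62 [0.0223 0.0291]
0.026 6 [0.0175 0.0176]
0.034 119 [0.0155 0.0169]
0.038 54 [0.0134 0.0149]
0.046 167 [0.0084 0.0118]
0.05 31 [0.0095 0.0116]
0.018 20 [0.0247 0.0311]
0.022 19 [0.0257 0.0301]
0.026 22 [0.0251 0.0313]
0.03 411 [0.0225 0.0287]
0.034 64 [0.0218 0.0278]
0.038 14 [0.0168 0.0172]
0.042 16 [0.0168 0.0175]
0.046 128 [0.0153 0.017 ]
0.05 49 [0.0125 0.014 ]
0.054 10 [0.0117 0.0122]
0.058 194 [0.0085 0.0119]
0.062 36 [0.009  0.0112]
```

>>> {"api": "drive_tool", "payload": {"rows": [[65,23.7,-10.3,-25,0,0,-0.119],[65,23.7,-10.3,-25,0,0,-0.119],[65,23.7,-10.3,-25,0,0,-0.119],[65,23.7,-10.3,-25,0,0,-0.119],[65,23.7,-10.3,-25,0,0,-0.119]]}}

```text
time_s: 4.32
tcp_pos: [0.5445, 0.1369, 0.1855]
ee_rot: [[0.612, -0.79, 0.0], [-0.79, -0.612, 0.0], [0.0, -0.0, -1.0]]
wrist_force: [0.0, 0.9, 0.4]
gripper_width: 0.713
gripper_force: 0.0
```

>>> {"api": "drive_tool", "payload": {"rows": [[65,23.7,-10.3,-25,0,0,-0.119],[65,0,0,0,0,0,0],[65,0,0,0,0,0,0],[65,0,0,0,0,0,0],[65,0,0,0,0,0,0]]}}

```text
time_s: 4.73
tcp_pos: [0.5672, 0.1279, 0.1633]
ee_rot: [[0.521, -0.854, 0.003], [-0.854, -0.521, 0.001], [0.0, -0.003, -1.0]]
wrist_force: [-0.8, -0.9, -0.0]
gripper_width: 0.653
gripper_force: 0.0
```

```bash
sed -i 's/.08,.09\b/&/' m.py; python3 m.py w2.png insert_mid; python3 -c "
from h import *
s=sense();R=np.array(s['ee_rot']);print(s['tcp_pos'],np.degrees(np.arctan2(R[1,1],R[0,1])))"
```

```text
[0.5672298  0.12789528 0.16325068] cam [0.60242208 0.0721372  0.30755724] 268.8451473708843 corners [[0.901, 0.104, 0.001], [0.433, -0.182, 0.002], [nan, nan, nan], [0.512, 0.092, 0.258]]
insert_mid 0.83 [254.0, 181.0] 1067
  top z [0.0047, 0.0294, 0.0376, 0.0382]
  slice 0.008 0.022 471 c 567.9 126.5 wh 35.7 35.9 ang 30.9
  slice 0.031 0.042 515 c 570.3 123.6 wh 28.1 19.4 ang 31.1
[0.56707991 0.12801675 0.16349087] -148.62022459284194
```

>>> {"api": "drive_tool", "payload": {"rows": [[65,1.5,-2.2,-31,0,0,0],[65,1.5,-2.2,-31,0,0,0],[65,0,0,-31,0,0,0],[65,0,0,-20,0,0,0],[65,0,0,-12,0,0,0]]}}

```text
time_s: 5.25
tcp_pos: [0.5687, 0.1229, 0.0352]
ee_rot: [[0.52, -0.854, -0.002], [-0.854, -0.52, -0.001], [-0.001, 0.002, -1.0]]
wrist_force: [-0.4, 0.3, 0.1]
gripper_width: 0.647
gripper_force: 0.0
```

>>> {"api": "drive_tool", "payload": {"rows": [[65,0,0,0,0,0,0],[65,0,0,0,0,0,0],[0,0,0,0,0,0,0],[0,0,0,0,0,0,0],[0,0,0,0,0,0,0]]}}

```text
time_s: 5.67
tcp_pos: [0.5709, 0.1233, 0.0381]
ee_rot: [[0.52, -0.854, 0.003], [-0.854, -0.52, 0.001], [0.0, -0.003, -1.0]]
wrist_force: [0.9, -0.4, -0.1]
gripper_width: 0.505
gripper_force: 0.0
```

>>> {"api": "drive_tool", "payload": {"rows": [[0,0,0,0,0,0,0],[0,0,0,0,0,0,0],[0,0,0,0,0,0,0],[0,0,0,0,0,0,0],[0,0,0,0,0,0,0]]}}

```text
time_s: 6.08
tcp_pos: [0.5702, 0.1228, 0.0371]
ee_rot: [[0.519, -0.855, 0.0], [-0.855, -0.519, -0.0], [0.0, -0.0, -1.0]]
wrist_force: [-1.9, 0.1, 4.8]
gripper_width: 0.33
gripper_force: 30.0
```

>>> {"api": "drive_tool", "payload": {"rows": [[0,0,0,25,0,0,0],[0,0,0,38,0,0,0],[0,0,0,38,0,0,0],[0,0,0,38,0,0,0],[0,3.4,-31,30,0,0,0]]}}

```text
time_s: 6.5
tcp_pos: [0.5744, 0.096, 0.2074]
ee_rot: [[0.524, -0.852, 0.004], [-0.852, -0.524, 0.002], [0.001, -0.005, -1.0]]
wrist_force: [1.4, -0.6, -0.6]
gripper_width: 0.328
gripper_force: 30.0
```

>>> {"api": "drive_tool", "payload": {"rows": [[0,3.4,-31,0,0,0,0],[0,3.4,-31,0,0,0,0],[0,3.4,-31,0,0,0,0],[0,3.4,-31,0,0,0,0],[0,0,0,0,0,0,0]]}}

```text
time_s: 6.92
tcp_pos: [0.5866, -0.0353, 0.2036]
ee_rot: [[0.515, -0.857, -0.002], [-0.857, -0.515, -0.001], [-0.0, 0.002, -1.0]]
wrist_force: [0.2, 0.8, -0.5]
gripper_width: 0.327
gripper_force: 30.0
```

>>> {"api": "drive_tool", "payload": {"rows": [[0,0,0,0,0,0,0],[0,0,0,0,0,0,0]]}}

```text
time_s: 7.08
tcp_pos: [0.5867, -0.031, 0.2038]
ee_rot: [[0.519, -0.855, -0.001], [-0.855, -0.519, 0.0], [-0.001, 0.001, -1.0]]
wrist_force: [0.3, -0.9, -1.0]
gripper_width: 0.324
gripper_force: 30.0
```

```bash
cat > t.py <<'E'
from h import *
import sys
c=shot('wrist');save(c,sys.argv[1]);X=world(c);print(c['state']['tcp_pos'],c['state']['gripper_width'])
np.save('X.npy',X)
for l in['tray_holder','tray_insert','tray_bush']:
    for m in masks_of(l,c):
        if m['p']<.3: continue
        r=cv2.morphologyEx(m['region'].astype(np.uint8),cv2.MORPH_OPEN,np.ones((5,5)))>0
        Y=X[r];Y=Y[~np.isnan(Y[:,0])];q=Y[(Y[:,2]>.0105)&(Y[:,2]<.02)];f=Y[(Y[:,2]<.007)]
        if len(q)<10: continue
        s=Y[Y[:,2]>.022]
        print(l,round(m['p'],2),np.round(m['xy']),[np.round(a,1) for a in cv2.minAreaRect((q[:,:2]*1000).astype(np.float32))],'sample',np.round((s.min(0)+s.max(0))/2,3) if len(s) else '')
E
python3 t.py w3.png
```

```text
[ 0.58669178 -0.03098607  0.2037527 ] 0.32364901992375517
tray_insert 0.84 [227. 155.] [array([618.5, -32.5]), array([124.7, 173.4]), np.float64(87.2)] sample [ 0.671 -0.039  0.025]
tray_bush 0.75 [492.  16.] [array([ 441. , -327.9]), array([ 7.3, 98.7]), np.float64(86.0)] sample
```

View pics/w3.png

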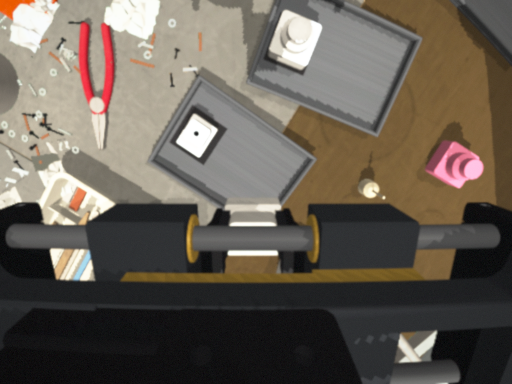

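The view shows tray_insert (sample insert at (197,135)), with its free floor under the held insert. The holder sample's tray is at (335,65). Lowering the insert.

>>> {"api": "drive_tool", "payload": {"rows": [[0,0,0,-35,0,0,0],[0,0,0,-35,0,0,0],[0,0,0,-35,0,0,0],[0,0,0,-30,0,0,0],[0,0,0,-18,0,0,0]]}}

```text
time_s: 7.7
tcp_pos: [0.5849, -0.0303, 0.048]
ee_rot: [[0.52, -0.854, -0.005], [-0.854, -0.52, -0.0], [-0.002, 0.005, -1.0]]
wrist_force: [-0.0, -0.1, -1.7]
gripper_width: 0.33
gripper_force: 30.0
```

>>> {"api": "drive_tool", "payload": {"rows": [[0,0,0,-4,0,0,0],[0,0,0,-3,0,0,0],[0,0,0,-2,0,0,0],[0,0,0,0,0,0,0],[0,0,0,0,0,0,0]]}}

```text
time_s: 8.12
tcp_pos: [0.588, -0.0307, 0.044]
ee_rot: [[0.52, -0.854, 0.003], [-0.854, -0.52, 0.0], [0.001, -0.003, -1.0]]
wrist_force: [-0.8, -0.3, -1.0]
gripper_width: 0.33
gripper_force: 30.0
```

>>> {"api": "drive_tool", "payload": {"rows": [[0,0,0,-1.5,0,0,0],[0,0,0,-1,0,0,0],[0,0,0,-1,0,0,0],[0,0,0,0,0,0,0],[0,0,0,0,0,0,0]]}}

```text
time_s: 8.53
tcp_pos: [0.5874, -0.031, 0.0401]
ee_rot: [[0.52, -0.854, 0.001], [-0.854, -0.52, -0.0], [0.001, -0.001, -1.0]]
wrist_force: [-1.9, 0.4, 5.9]
gripper_width: 0.329
gripper_force: 30.0
```

>>> {"api": "drive_tool", "payload": {"rows": [[50,0,0,0,0,0,0],[60,0,0,0,0,0,0],[60,0,0,0,0,0,0],[60,0,0,0,0,0,0],[60,0,0,0,0,0,0]]}}

```text
time_s: 8.95
tcp_pos: [0.5869, -0.0311, 0.0387]
ee_rot: [[0.519, -0.855, -0.0], [-0.855, -0.519, -0.0], [-0.0, 0.0, -1.0]]
wrist_force: [0.2, 0.4, 0.1]
gripper_width: 0.572
gripper_force: 0.0
```

>>> {"api": "drive_tool", "payload": {"rows": [[60,0,0,20,0,0,0],[60,0,0,38,0,0,0],[60,0,0,38,0,0,0],[60,0,0,38,0,0,0],[60,0,0,26,0,0,0]]}}

```text
time_s: 9.37
tcp_pos: [0.5881, -0.0311, 0.2029]
ee_rot: [[0.52, -0.854, 0.005], [-0.854, -0.52, 0.0], [0.003, -0.004, -1.0]]
wrist_force: [1.1, 0.3, 0.5]
gripper_width: 0.601
gripper_force: 0.0
```

```bash
python3 - <<'E'
from h import *
X=np.load('X.npy')[0:140,240:430].reshape(-1,3)
q=X[(X[:,2]>.0125)&(X[:,2]<.019)&(X[:,1]<-.11)]
r=cv2.minAreaRect((q[:,:2]*1000).astype(np.float32));print(r,len(q))
s=X[(X[:,2]>.024)&(X[:,2]<.06)];print('foot',cv2.minAreaRect((s[:,:2]*1000).astype(np.float32)),np.percentile(s[:,2],[50,98]))
print(sense()['joints'],sense()['tcp_pos'])
E
python3 m.py w4.png insert_mid; python3 t.py w4b.png
```

```text
((576.3775024414062, -195.2108917236328), (175.51971435546875, 125.08840942382812), 10.469438552856445) 2046
foot ((627.7825927734375, -186.07640075683594), (46.67109680175781, 47.20707702636719), 11.0696382522583) [0.03437635 0.05916024]
[ 12.74965135  20.12340914  -8.30651087   0.06799275 -61.2968879
  18.53222699] [ 0.58810078 -0.03107649  0.20291115]
[ 0.58810078 -0.03107649  0.20291115] cam [ 0.62289633 -0.08671869  0.34735516] 268.8451473708843 corners [[0.958, -0.052, 0.005], [0.433, -0.372, 0.004], [nan, nan, nan], [0.535, -0.067, 0.299]]
insert_mid 0.77 [253.0, 177.0] 878
  top z [0.0044, 0.0257, 0.0406, 0.0414]
  slice 0.008 0.022 379 c 585.8 -27.1 wh 35.1 35.4 ang 31.3
  slice 0.031 0.042 416 c 588.1 -29.7 wh 27.1 19.5 ang 31.3
[ 0.59005764 -0.03082216  0.20499544] 0.6018742602497108
tray_holder 0.55 [339.  64.] [array([ 576.4, -195.6]), array([175.9, 124.8]), np.float64(10.1)] sample [ 0.628 -0.187  0.042]
tray_insert 0.76 [234. 156.] [array([618.9, -32.2]), array([124.4, 174.5]), np.float64(86.8)] sample [ 0.671 -0.039  0.025]
tray_bush 0.92 [492.  18.] [array([ 448.2, -328.2]), array([ 5.8, 93. ]), np.float64(84.1)] sample 
tray_bush 0.69 [257. 180.] [array([586. , -26.6]), array([35.5, 35.9]), np.float64(31.5)] sample [ 0.588 -0.029  0.032]
```

>>> {"api": "drive_tool", "payload": {"rows": [[75,-13.9,20.5,0,0,0,0.121],[75,-13.9,20.5,0,0,0,0.121],[75,-13.9,20.5,0,0,0,0.121],[75,-13.9,20.5,0,0,0,0.121],[75,-13.9,20.5,0,0,0,0.121]]}}

```text
time_s: 10.08
tcp_pos: [0.5159, 0.0719, 0.1969]
ee_rot: [[0.915, -0.403, -0.004], [-0.403, -0.915, -0.002], [-0.003, 0.003, -1.0]]
wrist_force: [0.4, 1.2, 0.2]
gripper_width: 0.744
gripper_force: 0.0
```

>>> {"api": "drive_tool", "payload": {"rows": [[75,-13.9,20.5,-12,0,0,0.121],[75,-13.9,20.5,-12,0,0,0.121],[75,-13.9,20.5,-12,0,0,0.121],[75,-13.9,20.5,-12,0,0,0.121],[75,-13.9,20.5,-12,0,0,0.121]]}}

```text
time_s: 10.5
tcp_pos: [0.4463, 0.1742, 0.1369]
ee_rot: [[0.982, 0.19, -0.003], [0.19, -0.982, -0.002], [-0.003, 0.002, -1.0]]
wrist_force: [0.6, 0.8, -0.2]
gripper_width: 0.754
gripper_force: 0.0
```

>>> {"api": "drive_tool", "payload": {"rows": [[75,0,0,0,0,0,0],[75,0,0,0,0,0,0]]}}

```text
time_s: 10.67
tcp_pos: [0.4465, 0.174, 0.1371]
ee_rot: [[0.983, 0.186, -0.004], [0.186, -0.983, -0.003], [-0.004, 0.002, -1.0]]
wrist_force: [1.0, 0.5, 0.3]
gripper_width: 0.749
gripper_force: 0.0
```

```bash
python3 m.py w5.png holder_short_mid; python3 -c "
from h import *
s=sense();R=np.array(s['ee_rot']);print(s['tcp_pos'],np.degrees(np.arctan2(R[1,1],R[0,1])))"
```

```text
[0.4465353  0.17401536 0.13705312] cam [0.51272262 0.18661598 0.28106189] 268.8451473708843 corners [[0.569, 0.407, 0.047], [0.663, -0.027, 0.021], [nan, nan, nan], [0.462, 0.109, 0.232]]
holder_short_mid 0.71 [3.0, 183.0] 314
  top z [0.001, 0.0091, 0.015, 0.0173]
  slice 0.012 0.026 79 c 398.8 440.8 wh 28.1 3.9 ang 9.4
[0.44801604 0.17368859 0.13833389] -79.43327509952846
```

```bash
cat > g.py <<'E'
from h import *
import sys
cx,cy,a,b=map(float,sys.argv[1:5])
c=shot('wrist');X=world(c).reshape(-1,3)
q=X[(np.hypot(X[:,0]-cx,X[:,1]-cy)<.045)&(X[:,2]>a)&(X[:,2]<b)]
print(c['state']['tcp_pos'],len(q),cv2.minAreaRect((q[:,:2]*1000).astype(np.float32)),np.percentile(q[:,2],[5,50,98]))
E
python3 g.py .449 .174 .012 .026; python3 g.py .449 .174 .033 .053
```

```text
[0.44801604 0.17368859 0.13833389] 1068 ((449.627197265625, 173.3743133544922), (46.40914535522461, 45.9008903503418), 9.523406028747559) [0.01945129 0.02116841 0.02284231]
[0.44831424 0.17355212 0.13868256] 972 ((449.6554870605469, 173.4603271484375), (33.281856536865234, 33.66971969604492), 40.70744323730469) [0.03529272 0.04828995 0.05042469]
```

>>> {"api": "drive_tool", "payload": {"rows": [[75,1.5,0,-30,0,0,0],[75,0,0,-30,0,0,0],[75,0,0,-22,0,0,0],[75,0,0,-14,0,0,0],[75,0,0,0,0,0,0]]}}

```text
time_s: 11.28
tcp_pos: [0.4483, 0.172, 0.0403]
ee_rot: [[0.983, 0.182, -0.005], [0.182, -0.983, -0.004], [-0.006, 0.003, -1.0]]
wrist_force: [-0.3, -0.3, -0.4]
gripper_width: 0.75
gripper_force: 0.0
```

>>> {"api": "drive_tool", "payload": {"rows": [[0,0,0,0,0,0,0],[0,0,0,0,0,0,0],[0,0,0,0,0,0,0],[0,0,0,0,0,0,0],[0,0,0,0,0,0,0]]}}

```text
time_s: 11.7
tcp_pos: [0.45, 0.1743, 0.0439]
ee_rot: [[0.983, 0.184, 0.002], [0.184, -0.983, 0.001], [0.002, -0.001, -1.0]]
wrist_force: [0.9, -0.3, -0.6]
gripper_width: 0.459
gripper_force: 0.0
```

>>> {"api": "drive_tool", "payload": {"rows": [[0,0,0,0,0,0,0],[0,0,0,0,0,0,0],[0,0,0,0,0,0,0]]}}

```text
time_s: 11.95
tcp_pos: [0.4498, 0.1742, 0.0436]
ee_rot: [[0.983, 0.184, 0.001], [0.184, -0.983, 0.0], [0.001, -0.0, -1.0]]
wrist_force: [-0.7, -0.4, 5.4]
gripper_width: 0.385
gripper_force: 30.0
```

>>> {"api": "drive_tool", "payload": {"rows": [[0,0,0,20,0,0,0],[0,0,0,35,0,0,0],[0,0,0,35,0,0,0],[0,6.5,-29.4,20,0,0,0],[0,6.5,-29.4,0,0,0,0]]}}

```text
time_s: 12.37
tcp_pos: [0.4652, 0.117, 0.1577]
ee_rot: [[0.982, 0.188, 0.01], [0.188, -0.982, 0.005], [0.01, -0.003, -1.0]]
wrist_force: [0.5, 0.8, -1.8]
gripper_width: 0.382
gripper_force: 30.0
```

>>> {"api": "drive_tool", "payload": {"rows": [[0,6.5,-29.4,0,0,0,0],[0,6.5,-29.4,0,0,0,0],[0,6.5,-29.4,0,0,0,0],[0,6.5,-29.4,0,0,0,0],[0,6.5,-29.4,0,0,0,0]]}}

```text
time_s: 12.78
tcp_pos: [0.4945, -0.0332, 0.1525]
ee_rot: [[0.983, 0.184, -0.001], [0.184, -0.983, 0.0], [-0.001, -0.0, -1.0]]
wrist_force: [0.9, 0.5, -2.0]
gripper_width: 0.378
gripper_force: 30.0
```

>>> {"api": "drive_tool", "payload": {"rows": [[0,6.5,-29.4,0,0,0,0],[0,6.5,-29.4,0,0,0,0],[0,6.5,-29.4,0,0,0,0],[0,6.5,-29.4,0,0,0,0],[0,6.5,-29.4,0,0,0,0]]}}

```text
time_s: 13.2
tcp_pos: [0.5271, -0.1801, 0.1522]
ee_rot: [[0.983, 0.184, -0.001], [0.184, -0.983, 0.001], [-0.001, -0.001, -1.0]]
wrist_force: [0.2, 0.5, -1.4]
gripper_width: 0.385
gripper_force: 30.0
```

>>> {"api": "drive_tool", "payload": {"rows": [[0,0,0,0,0,0,0],[0,0,0,0,0,0,0],[0,0,0,0,0,0,0]]}}

```text
time_s: 13.45
tcp_pos: [0.5267, -0.1785, 0.1522]
ee_rot: [[0.983, 0.184, -0.002], [0.184, -0.983, 0.001], [-0.002, -0.001, -1.0]]
wrist_force: [0.4, 0.5, -2.5]
gripper_width: 0.384
gripper_force: 30.0
```

>>> {"api": "drive_tool", "payload": {"rows": [[0,0.5,0,-35,0,0,0],[0,0,0,-35,0,0,0],[0,0,0,-20,0,0,0],[0,0,0,-10,0,0,0],[0,0,0,-3,0,0,0]]}}

```text
time_s: 13.87
tcp_pos: [0.5268, -0.1776, 0.0482]
ee_rot: [[0.983, 0.186, -0.004], [0.186, -0.983, 0.0], [-0.004, -0.001, -1.0]]
wrist_force: [-0.5, 0.1, -1.6]
gripper_width: 0.383
gripper_force: 30.0
```

>>> {"api": "drive_tool", "payload": {"rows": [[0,0,0,-1.5,0,0,0],[0,0,0,-1,0,0,0],[0,0,0,-1,0,0,0],[0,0,0,0,0,0,0],[0,0,0,0,0,0,0]]}}

```text
time_s: 14.28
tcp_pos: [0.5285, -0.1788, 0.0474]
ee_rot: [[0.983, 0.184, 0.002], [0.184, -0.983, -0.0], [0.002, 0.0, -1.0]]
wrist_force: [0.7, 0.6, -1.8]
gripper_width: 0.381
gripper_force: 30.0
```

>>> {"api": "drive_tool", "payload": {"rows": [[0,0,0,-1,0,0,0],[0,0,0,-1,0,0,0],[0,0,0,0,0,0,0],[0,0,0,0,0,0,0]]}}

```text
time_s: 14.62
tcp_pos: [0.5286, -0.1789, 0.0466]
ee_rot: [[0.983, 0.185, 0.002], [0.185, -0.983, -0.001], [0.002, 0.001, -1.0]]
wrist_force: [-2.0, 3.3, 9.5]
gripper_width: 0.384
gripper_force: 30.0
```

>>> {"api": "drive_tool", "payload": {"rows": [[50,0,0,0,0,0,0],[70,0,0,0,0,0,0],[70,0,0,0,0,0,0],[70,0,0,0,0,0,0],[70,0,0,0,0,0,0]]}}

```text
time_s: 15.03
tcp_pos: [0.5279, -0.1789, 0.0443]
ee_rot: [[0.983, 0.184, -0.0], [0.184, -0.983, -0.0], [-0.0, -0.0, -1.0]]
wrist_force: [-0.2, -0.1, 0.5]
gripper_width: 0.652
gripper_force: 0.0
```

>>> {"api": "drive_tool", "payload": {"rows": [[70,0,0,20,0,0,0],[70,0,0,35,0,0,0],[70,0,0,35,0,0,0],[70,0,0,15,0,0,0],[70,0,0,0,0,0,0]]}}

```text
time_s: 15.45
tcp_pos: [0.5307, -0.1793, 0.154]
ee_rot: [[0.983, 0.185, 0.009], [0.185, -0.983, -0.001], [0.009, 0.003, -1.0]]
wrist_force: [0.4, -0.2, -0.3]
gripper_width: 0.705
gripper_force: 0.0
```

```bash
python3 g.py .5277 -.179 .015 .029; python3 g.py .5277 -.179 .044 .063
```

```text
[ 0.53070794 -0.17927     0.15398844] 1331 ((521.1101684570312, -173.4065399169922), (72.06132507324219, 59.76264953613281), 10.463783264160156) [0.0156172  0.02373609 0.02559898]
[ 0.52907886 -0.17889663  0.15141836] 523 ((528.4114990234375, -178.8968505859375), (23.612138748168945, 22.692623138427734), 10.136639595031738) [0.04958608 0.05214323 0.05342635]
```

>>> {"api": "drive_tool", "payload": {"rows": [[75,-7.8,29.1,0,0,0,0],[75,-7.8,29.1,0,0,0,0],[75,-7.8,29.1,0,0,0,0],[75,-7.8,29.1,0,0,0,0],[75,-7.8,29.1,0,0,0,0]]}}

```text
time_s: 15.97
tcp_pos: [0.4872, -0.0324, 0.1475]
ee_rot: [[0.983, 0.183, -0.004], [0.183, -0.983, -0.001], [-0.004, -0.0, -1.0]]
wrist_force: [-0.2, 0.5, -0.0]
gripper_width: 0.745
gripper_force: 0.0
```

>>> {"api": "drive_tool", "payload": {"rows": [[75,-7.8,29.1,0,0,0,0],[75,-7.8,29.1,0,0,0,0],[75,-7.8,29.1,0,0,0,0],[75,0,0,0,0,0,0],[75,0,0,0,0,0,0]]}}

```text
time_s: 16.38
tcp_pos: [0.4643, 0.0549, 0.148]
ee_rot: [[0.982, 0.187, -0.003], [0.187, -0.982, -0.001], [-0.003, 0.001, -1.0]]
wrist_force: [0.7, -0.2, -0.4]
gripper_width: 0.751
gripper_force: 0.0
```

```bash
python3 g.py .466 .054 .024 .038; python3 g.py .466 .054 .045 .066
```

```text
[0.46434955 0.05486477 0.1479775 ] 1074 ((466.02874755859375, 53.660491943359375), (46.32554244995117, 46.05521011352539), 18.202552795410156) [0.03104285 0.03317407 0.03515676]
[0.46466941 0.05409562 0.14811815] 986 ((465.86676025390625, 53.503456115722656), (34.2024040222168, 32.25609588623047), 9.938377380371094) [0.04748552 0.06035914 0.06233568]
```

>>> {"api": "drive_tool", "payload": {"rows": [[75,1,0,-30,0,0,0],[75,0,0,-30,0,0,0],[75,0,0,-20,0,0,0],[75,0,0,-13,0,0,0],[75,0,0,0,0,0,0]]}}

```text
time_s: 16.9
tcp_pos: [0.4644, 0.0518, 0.0532]
ee_rot: [[0.983, 0.181, -0.007], [0.181, -0.983, -0.003], [-0.008, 0.002, -1.0]]
wrist_force: [0.9, 0.5, 0.4]
gripper_width: 0.751
gripper_force: 0.0
```

>>> {"api": "drive_tool", "payload": {"rows": [[0,0,0,0,0,0,0],[0,0,0,0,0,0,0],[0,0,0,0,0,0,0],[0,0,0,0,0,0,0],[0,0,0,0,0,0,0]]}}

```text
time_s: 17.32
tcp_pos: [0.467, 0.0541, 0.0573]
ee_rot: [[0.983, 0.184, 0.002], [0.184, -0.983, 0.001], [0.002, -0.001, -1.0]]
wrist_force: [0.4, -0.1, -0.6]
gripper_width: 0.456
gripper_force: 0.0
```

>>> {"api": "drive_tool", "payload": {"rows": [[0,0,0,0,0,0,0],[0,0,0,0,0,0,0],[0,0,0,0,0,0,0]]}}

```text
time_s: 17.57
tcp_pos: [0.4669, 0.0541, 0.057]
ee_rot: [[0.983, 0.184, 0.001], [0.184, -0.983, 0.0], [0.001, -0.0, -1.0]]
wrist_force: [-0.4, 0.2, 5.2]
gripper_width: 0.378
gripper_force: 30.0
```

>>> {"api": "drive_tool", "payload": {"rows": [[0,0,0,20,0,0,0],[0,0,0,35,0,0,0],[0,0,0,35,0,0,0],[0,10.9,-27.5,20,0,0,0],[0,10.9,-27.5,0,0,0,0]]}}

```text
time_s: 17.98
tcp_pos: [0.4912, 0.0, 0.1714]
ee_rot: [[0.982, 0.189, 0.01], [0.189, -0.982, 0.003], [0.011, -0.001, -1.0]]
wrist_force: [0.3, 1.0, -2.0]
gripper_width: 0.382
gripper_force: 30.0
```

>>> {"api": "drive_tool", "payload": {"rows": [[0,10.9,-27.5,0,0,0,0],[0,10.9,-27.5,0,0,0,0],[0,10.9,-27.5,0,0,0,0],[0,10.9,-27.5,0,0,0,0],[0,10.9,-27.5,0,0,0,0]]}}

```text
time_s: 18.4
tcp_pos: [0.5425, -0.1396, 0.1655]
ee_rot: [[0.983, 0.184, -0.002], [0.184, -0.983, 0.001], [-0.002, -0.001, -1.0]]
wrist_force: [0.1, 0.4, -1.6]
gripper_width: 0.384
gripper_force: 30.0
```

>>> {"api": "drive_tool", "payload": {"rows": [[0,10.9,-27.5,0,0,0,0],[0,10.9,-27.5,0,0,0,0],[0,10.9,-27.5,0,0,0,0],[0,0,0,0,0,0,0],[0,0,0,0,0,0,0]]}}

```text
time_s: 18.82
tcp_pos: [0.5749, -0.222, 0.1646]
ee_rot: [[0.983, 0.181, -0.003], [0.181, -0.983, 0.001], [-0.003, -0.002, -1.0]]
wrist_force: [-0.2, -0.4, -2.9]
gripper_width: 0.382
gripper_force: 30.0
```

>>> {"api": "drive_tool", "payload": {"rows": [[0,1,1,-35,0,0,0],[0,0,0,-35,0,0,0],[0,0,0,-20,0,0,0],[0,0,0,-10,0,0,0],[0,0,0,-3,0,0,0]]}}

```text
time_s: 19.23
tcp_pos: [0.5749, -0.2188, 0.0611]
ee_rot: [[0.983, 0.185, -0.005], [0.185, -0.983, 0.001], [-0.005, -0.002, -1.0]]
wrist_force: [0.2, -0.2, -2.4]
gripper_width: 0.379
gripper_force: 30.0
```

>>> {"api": "drive_tool", "payload": {"rows": [[0,0,0,-1,0,0,0],[0,0,0,-1,0,0,0],[0,0,0,0,0,0,0],[0,0,0,0,0,0,0]]}}

```text
time_s: 19.57
tcp_pos: [0.5775, -0.22, 0.063]
ee_rot: [[0.983, 0.184, 0.003], [0.184, -0.983, -0.0], [0.003, 0.001, -1.0]]
wrist_force: [0.5, 0.7, -2.1]
gripper_width: 0.383
gripper_force: 30.0
```

>>> {"api": "drive_tool", "payload": {"rows": [[0,0,0,-1.5,0,0,0],[0,0,0,-1,0,0,0],[0,0,0,-1,0,0,0],[0,0,0,0,0,0,0],[0,0,0,0,0,0,0]]}}

```text
time_s: 19.98
tcp_pos: [0.5772, -0.2202, 0.0601]
ee_rot: [[0.983, 0.185, 0.002], [0.185, -0.983, -0.001], [0.002, 0.001, -1.0]]
wrist_force: [-3.0, 1.5, 6.1]
gripper_width: 0.386
gripper_force: 30.0
```

>>> {"api": "drive_tool", "payload": {"rows": [[50,0,0,0,0,0,0],[62,0,0,0,0,0,0],[62,0,0,0,0,0,0],[62,0,0,0,0,0,0],[62,0,0,0,0,0,0]]}}

```text
time_s: 20.4
tcp_pos: [0.5766, -0.2201, 0.0578]
ee_rot: [[0.983, 0.184, -0.0], [0.184, -0.983, -0.0], [-0.0, 0.0, -1.0]]
wrist_force: [0.2, 0.1, 0.5]
gripper_width: 0.599
gripper_force: 0.0
```

>>> {"api": "drive_tool", "payload": {"rows": [[62,0,0,20,0,0,0],[62,0,0,35,0,0,0],[62,0,0,35,0,0,0],[62,0,0,30,0,0,0],[62,0,0,0,0,0,0]]}}

```text
time_s: 20.82
tcp_pos: [0.5805, -0.2212, 0.1856]
ee_rot: [[0.983, 0.186, 0.014], [0.186, -0.983, -0.004], [0.013, 0.006, -1.0]]
wrist_force: [0.6, 0.2, 1.2]
gripper_width: 0.62
gripper_force: 0.0
```

```bash
python3 g.py .5765 -.2205 .056 .075;python3 g.py .528 -.179 .048 .075; python3 t.py w6.png
```

```text
[ 0.58045611 -0.22115611  0.18559691] 442 ((576.42431640625, -220.31906127929688), (23.669723510742188, 22.680374145507812), 10.658364295959473) [0.06135769 0.06417496 0.06554615]
[ 0.57881838 -0.22047478  0.18220526] 70 ((534.11669921875, -186.76202392578125), (13.637709617614746, 6.521117210388184), 10.878805160522461) [0.0488136  0.05206675 0.05343001]
[ 0.57716338 -0.22001126  0.17939976] 0.6184030739116442
tray_holder 0.66 [231. 145.] [array([ 588.6, -193.5]), array([150.2, 125.2]), np.float64(10.3)] sample [ 0.601 -0.19   0.135]
tray_insert 0.78 [104. 101.] [array([619.2, -32.1]), array([125.3, 174.7]), np.float64(86.5)] sample [ 0.635 -0.035  0.032]
```

View pics/w6.png

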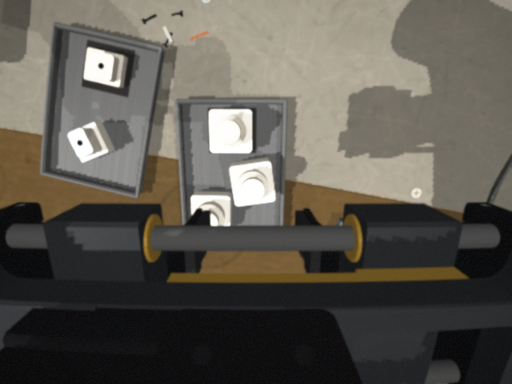

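>>> {"api": "drive_tool", "payload": {"rows": [[75,-2.3,32.7,0,0,0,0],[75,-2.3,32.7,0,0,0,0],[75,-2.3,32.7,0,0,0,0],[75,-2.3,32.7,0,0,0,0],[75,-2.3,32.7,0,0,0,0]]}}

```text
time_s: 21.53
tcp_pos: [0.5642, -0.0553, 0.1765]
ee_rot: [[0.983, 0.184, -0.003], [0.184, -0.983, -0.0], [-0.003, -0.0, -1.0]]
wrist_force: [0.8, 0.0, -0.1]
gripper_width: 0.745
gripper_force: 0.0
```

>>> {"api": "drive_tool", "payload": {"rows": [[75,-2.3,32.7,0,0,0,0],[75,-2.3,32.7,0,0,0,0],[75,-2.3,32.7,0,0,0,0],[75,-2.3,32.7,0,0,0,0],[75,-2.3,32.7,0,0,0,0]]}}

```text
time_s: 21.95
tcp_pos: [0.5527, 0.1083, 0.1766]
ee_rot: [[0.983, 0.184, -0.002], [0.184, -0.983, -0.001], [-0.003, 0.001, -1.0]]
wrist_force: [-0.5, -0.1, -0.3]
gripper_width: 0.748
gripper_force: 0.0
```

>>> {"api": "drive_tool", "payload": {"rows": [[75,-2.3,32.7,0,0,0,0],[75,-2.3,32.7,0,0,0,0],[75,-2.3,32.7,0,0,0,0],[75,-2.3,32.7,0,0,0,0],[75,-2.3,32.7,0,0,0,0]]}}

```text
time_s: 22.37
tcp_pos: [0.5413, 0.2718, 0.1765]
ee_rot: [[0.983, 0.184, -0.002], [0.184, -0.983, -0.002], [-0.002, 0.001, -1.0]]
wrist_force: [-0.0, 0.0, 0.3]
gripper_width: 0.747
gripper_force: 0.0
```

>>> {"api": "drive_tool", "payload": {"rows": [[75,0,0,0,0,0,0],[75,0,0,0,0,0,0],[75,0,0,0,0,0,0]]}}

```text
time_s: 22.62
tcp_pos: [0.5415, 0.27, 0.1766]
ee_rot: [[0.983, 0.184, -0.002], [0.184, -0.983, -0.002], [-0.002, 0.001, -1.0]]
wrist_force: [-0.4, -0.2, -0.2]
gripper_width: 0.752
gripper_force: 0.0
```

```bash
python3 g.py .5423 .271 .079 .095; python3 g.py .5423 .271 .03 .095
```

```text
[0.5415302  0.27001718 0.1766327 ] 980 ((542.2093505859375, 272.0902099609375), (35.6440315246582, 34.88660430908203), 9.858119010925293) [0.0825032  0.08509501 0.08659657]
[0.54172138 0.26953261 0.17699404] 1448 ((542.2304077148438, 271.9076232910156), (35.787742614746094, 35.584102630615234), 26.965984344482422) [0.0402485  0.08459713 0.08639543]
```

Descend about 124 mm to z ≈ 53 and grip the bush.

>>> {"api": "drive_tool", "payload": {"rows": [[75,0.5,1.5,-30,0,0,0],[75,0,0,-34,0,0,0],[75,0,0,-30,0,0,0],[75,0,0,-20,0,0,0],[75,0,0,-10,0,0,0]]}}

```text
time_s: 23.13
tcp_pos: [0.5412, 0.2694, 0.0508]
ee_rot: [[0.983, 0.182, -0.005], [0.182, -0.983, -0.004], [-0.005, 0.003, -1.0]]
wrist_force: [-0.9, -0.9, -0.2]
gripper_width: 0.751
gripper_force: 0.0
```

>>> {"api": "drive_tool", "payload": {"rows": [[75,0,0,0,0,0,0],[0,0,0,0,0,0,0],[0,0,0,0,0,0,0],[0,0,0,0,0,0,0],[0,0,0,0,0,0,0]]}}

```text
time_s: 23.55
tcp_pos: [0.5433, 0.2725, 0.0556]
ee_rot: [[0.983, 0.184, 0.002], [0.184, -0.983, 0.002], [0.003, -0.002, -1.0]]
wrist_force: [0.1, -0.4, 0.2]
gripper_width: 0.529
gripper_force: 0.0
```

>>> {"api": "drive_tool", "payload": {"rows": [[0,0,0,0,0,0,0],[0,0,0,0,0,0,0],[0,0,0,0,0,0,0],[0,0,0,0,0,0,0]]}}

```text
time_s: 23.88
tcp_pos: [0.5429, 0.2723, 0.0548]
ee_rot: [[0.983, 0.184, 0.001], [0.184, -0.983, 0.001], [0.001, -0.0, -1.0]]
wrist_force: [-1.8, 0.1, 4.7]
gripper_width: 0.411
gripper_force: 30.0
```

>>> {"api": "drive_tool", "payload": {"rows": [[0,0,0,20,0,0,0],[0,0,0,35,0,0,0],[0,0,0,35,0,0,0],[0,0,0,35,0,0,0],[0,-6.1,-20,15,0,0,0]]}}

```text
time_s: 24.3
tcp_pos: [0.5392, 0.2554, 0.1981]
ee_rot: [[0.982, 0.187, 0.008], [0.187, -0.982, 0.005], [0.009, -0.004, -1.0]]
wrist_force: [0.9, 0.5, -2.3]
gripper_width: 0.408
gripper_force: 30.0
```

>>> {"api": "drive_tool", "payload": {"rows": [[0,-6.1,-32.9,0,0,0,0],[0,-6.1,-32.9,0,0,0,0],[0,-6.1,-32.9,0,0,0,0],[0,-6.1,-32.9,0,0,0,0],[0,-6.1,-32.9,0,0,0,0]]}}

```text
time_s: 24.72
tcp_pos: [0.5043, 0.0859, 0.1926]
ee_rot: [[0.983, 0.184, -0.003], [0.184, -0.983, -0.0], [-0.003, -0.0, -1.0]]
wrist_force: [0.7, -1.0, -2.9]
gripper_width: 0.409
gripper_force: 30.0
```

>>> {"api": "drive_tool", "payload": {"rows": [[0,-6.1,-32.9,0,0,0,0],[0,-6.1,-32.9,0,0,0,0],[0,-6.1,-32.9,0,0,0,0],[0,-6.1,-32.9,0,0,0,0],[0,-6.1,-32.9,0,0,0,0]]}}

```text
time_s: 25.13
tcp_pos: [0.4738, -0.0783, 0.1928]
ee_rot: [[0.983, 0.184, -0.002], [0.184, -0.983, 0.001], [-0.002, -0.001, -1.0]]
wrist_force: [0.4, 0.2, -4.2]
gripper_width: 0.403
gripper_force: 30.0
```

>>> {"api": "drive_tool", "payload": {"rows": [[0,-6.1,-32.9,0,0,0,0],[0,-6.1,-32.9,0,0,0,0],[0,-6.1,-32.9,0,0,0,0],[0,-6.1,-32.9,0,0,0,0],[0,-6.1,-32.9,0,0,0,0]]}}

```text
time_s: 25.55
tcp_pos: [0.4435, -0.2426, 0.1928]
ee_rot: [[0.983, 0.184, -0.002], [0.184, -0.983, 0.001], [-0.002, -0.002, -1.0]]
wrist_force: [1.3, 0.8, -2.4]
gripper_width: 0.405
gripper_force: 30.0
```

>>> {"api": "drive_tool", "payload": {"rows": [[0,-6.1,-32.9,0,0,0,0],[0,-6.1,-32.9,0,0,0,0],[0,-6.1,-32.9,0,0,0,0],[0,-6.1,-32.9,0,0,0,0],[0,0,-12,0,0,0,0]]}}

```text
time_s: 25.97
tcp_pos: [0.4187, -0.3879, 0.1923]
ee_rot: [[0.984, 0.18, -0.002], [0.18, -0.984, 0.001], [-0.002, -0.002, -1.0]]
wrist_force: [0.7, 0.8, -3.2]
gripper_width: 0.412
gripper_force: 30.0
```

>>> {"api": "drive_tool", "payload": {"rows": [[0,0,0,0,0,0,0],[0,0,0,0,0,0,0],[0,0,0,0,0,0,0]]}}

```text
time_s: 26.22
tcp_pos: [0.4202, -0.384, 0.193]
ee_rot: [[0.983, 0.184, -0.002], [0.184, -0.983, 0.002], [-0.001, -0.002, -1.0]]
wrist_force: [0.5, -0.5, -2.7]
gripper_width: 0.404
gripper_force: 30.0
```

```bash
python3 t.py w7.png
```

```text
[ 0.42015467 -0.38399533  0.19298437] 0.4044245450966163
tray_holder 0.8 [128.  58.] [array([ 540.2, -203.1]), array([101.2, 124.9]), np.float64(10.1)] sample 
tray_holder 0.3 [17. 18.] [array([546.4, -85.4]), array([23.6, 51.2]), np.float64(56.4)] sample 
tray_insert 0.8 [16. 21.] [array([546.3, -85.6]), array([24.1, 51.2]), np.float64(56.4)] sample 
tray_bush 0.79 [266. 136.] [array([ 453.6, -390. ]), array([124.8, 174.1]), np.float64(84.7)] sample [ 0.472 -0.385  0.101]
```

View pics/w7.png

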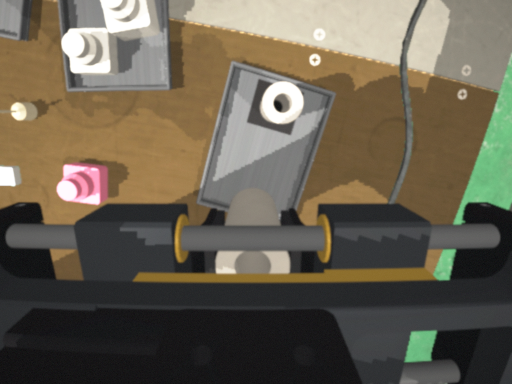

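The view shows tray_bush with its bush sample at (282,103); the held bush is over the tray's free floor. Lowering.

>>> {"api": "drive_tool", "payload": {"rows": [[0,0,0,-35,0,0,0],[0,0,0,-35,0,0,0],[0,0,0,-32,0,0,0],[0,0,0,-18,0,0,0],[0,0,0,-10,0,0,0]]}}

```text
time_s: 26.83
tcp_pos: [0.4193, -0.3836, 0.0612]
ee_rot: [[0.983, 0.185, -0.004], [0.185, -0.983, 0.003], [-0.004, -0.003, -1.0]]
wrist_force: [-0.8, -0.6, -3.9]
gripper_width: 0.407
gripper_force: 30.0
```

>>> {"api": "drive_tool", "payload": {"rows": [[0,0,0,-2,0,0,0],[0,0,0,-1,0,0,0],[0,0,0,0,0,0,0],[0,0,0,0,0,0,0]]}}

```text
time_s: 27.17
tcp_pos: [0.4218, -0.3857, 0.0627]
ee_rot: [[0.983, 0.185, 0.003], [0.185, -0.983, -0.002], [0.003, 0.002, -1.0]]
wrist_force: [0.9, -0.3, -3.2]
gripper_width: 0.405
gripper_force: 30.0
```

>>> {"api": "drive_tool", "payload": {"rows": [[0,0,0,-2,0,0,0],[0,0,0,-1,0,0,0],[0,0,0,-1,0,0,0],[0,0,0,0,0,0,0],[0,0,0,0,0,0,0]]}}

```text
time_s: 27.58
tcp_pos: [0.4209, -0.3853, 0.0578]
ee_rot: [[0.983, 0.184, 0.001], [0.184, -0.983, -0.001], [0.001, 0.001, -1.0]]
wrist_force: [-0.2, 1.1, 3.4]
gripper_width: 0.407
gripper_force: 30.0
```

Contact with the floor. Release and retreat up, then check with all views.

>>> {"api": "drive_tool", "payload": {"rows": [[0,0,0,0,0,0,0],[50,0,0,0,0,0,0],[70,0,0,0,0,0,0],[70,0,0,0,0,0,0],[70,0,0,0,0,0,0]]}}

```text
time_s: 28.0
tcp_pos: [0.4207, -0.3852, 0.0568]
ee_rot: [[0.983, 0.184, 0.0], [0.184, -0.983, -0.0], [0.0, 0.0, -1.0]]
wrist_force: [0.9, 0.8, 0.3]
gripper_width: 0.621
gripper_force: 0.0
```

>>> {"api": "drive_tool", "payload": {"rows": [[70,0,0,0,0,0,0],[70,0,0,25,0,0,0],[70,0,0,38,0,0,0],[70,0,0,38,0,0,0],[70,0,0,38,0,0,0]]}}

```text
time_s: 28.42
tcp_pos: [0.4202, -0.385, 0.1972]
ee_rot: [[0.983, 0.184, -0.001], [0.184, -0.983, 0.0], [-0.001, -0.0, -1.0]]
wrist_force: [0.6, -0.5, 0.3]
gripper_width: 0.7
gripper_force: 0.0
```

>>> {"api": "drive_tool", "payload": {"rows": [[70,-20,25,25,0,0,0],[70,-20,25,25,0,0,0],[70,0,0,0,0,0,0],[70,0,0,0,0,0,0],[70,0,0,0,0,0,0]]}}

```text
time_s: 28.83
tcp_pos: [0.3806, -0.335, 0.2458]
ee_rot: [[0.983, 0.184, 0.0], [0.184, -0.983, 0.0], [0.0, 0.0, -1.0]]
wrist_force: [0.2, -0.2, 0.3]
gripper_width: 0.697
gripper_force: 0.0
```

```bash
python3 - <<'E'
from h import *
pts={'bush':(.4207,-.385),'short':(.528,-.179),'tall':(.5765,-.2205),'insert':(.586,-.027)}
for n in['wrist','scene','side']:
    c=shot(n);save(c,n+'9.png');X=world(c).reshape(-1,3)
    for k,(x,y) in pts.items():
        q=X[(np.hypot(X[:,0]-x,X[:,1]-y)<.02)&(X[:,2]<.12)]
        if len(q): 
            zt=np.percentile(q[:,2],97);t=q[q[:,2]>zt-.004];print(n,k,len(q),'top',round(zt,4),np.round((t.min(0)+t.max(0))/2,3))
a=cv2.imread('pics/scene9.png')[130:330,140:400];cv2.imwrite('pics/sc9.png',cv2.resize(a,None,fx=3,fy=3,interpolation=2)[:600,:800])
E
```

```text
wrist bush 1100 top 0.0893 [ 0.42  -0.386  0.088]
wrist short 928 top 0.0532 [ 0.528 -0.179  0.052]
wrist tall 313 top 0.0534 [ 0.563 -0.222  0.052]
scene bush 391 top 0.0873 [ 0.418 -0.386  0.086]
scene short 156 top 0.0511 [ 0.526 -0.18   0.05 ]
scene tall 165 top 0.0631 [ 0.572 -0.222  0.062]
scene insert 111 top 0.0383 [ 0.585 -0.037  0.038]
side bush 320 top 0.0874 [ 0.42  -0.386  0.088]
side short 90 top 0.0521 [ 0.526 -0.18   0.051]
side tall 98 top 0.0642 [ 0.575 -0.222  0.063]
side insert 89 top 0.0407 [ 0.588 -0.03   0.04 ]
```

View pics/sc9.png

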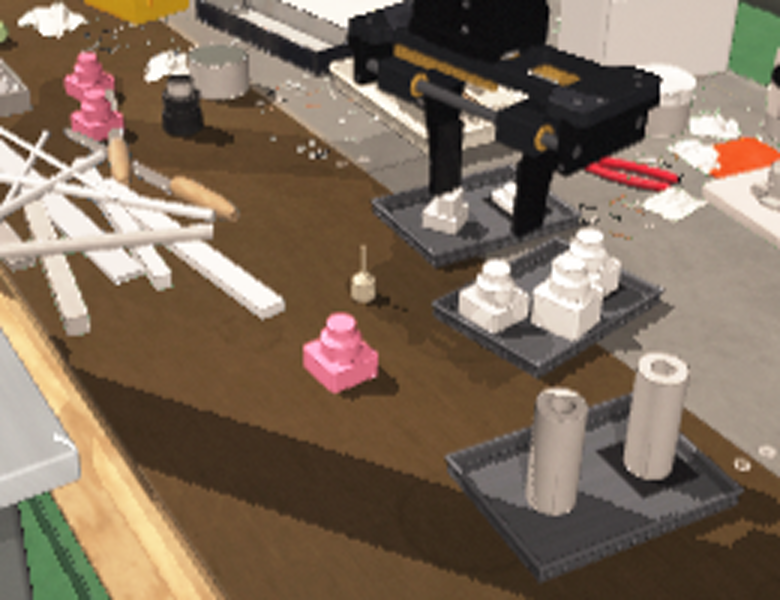

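The scene picture shows all four parts standing upright in their trays: bush at (325,280), short holder (304,228), tall holder (329,228), insert (288,200). The bob, tin, eyepiece and pink look-alikes have not moved, and the gripper is clear.

```bash
python3 -c "
from station import finish_job;print(finish_job())"
```

```text
the job is handed in; nothing more can be done
None
```

I put both electrode holders, the mould insert and the guide bush upright in their matching trays, left the eyepiece, felt bob, tin and pink look-alikes where they stood, and handed the job in at about 29 s of the 99 s; no verdict came back.

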